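# Slide the parts chest home on the watchmaker's bench

## Task

Push the heavy blue parts chest away from you across the bench into its oak stall, until its back is right up against the stall's fence, square to it and between the two side cheeks. The chest is tall and tips if it is pushed high up: only slide it, do not tip or lift it, keep the little amber jar standing where it is on top, and leave the mug, the tool block and the parts cases alone.

Things in the scene. Friction and masses are not known exactly. Their poses are not given: they have to be found in the camera images.
- chest: Loose heavy drawer chest (1.4 to 2.2 kg; friction on the bench about 0.6): dark plinth at the foot 90 (x) x 150 (y) x 36 tall, on it a blue carcass 70 x 140, centred, so set back 10 front and back; top at 160. Too big to grasp. Origin: centre of the underside; x from the drawer front (robot's side) to the back, y along its width, z up.
- stall: Fixed oak stall open towards the robot: fence 206 wide, 45 tall, 16 thick; two cheeks 50 long, 30 tall, inner faces 182 apart. Origin: on the bench, middle of the foot of the fence's front face; x the way the chest is pushed, y along the fence. Chest home: its origin at x -45, y 0 here. It starts 75 to 115 short of that, up to 22 aside, turned up to 0.17 rad.
- jar: Loose small amber glass jar with brass lid, 32 across, 40 tall, 50 g, standing near the middle of the chest's top. Origin: centre of its underside.
- mug: Bystander: loose terracotta mug of pens, 78 across with a handle reaching 67 from its axis, 92 tall, pens to 155. Origin: centre of the underside. It stands beside the work, like the other bystanders.
- toolblock: Bystander: loose wooden block 60 (x) x 100 (y) x 45 with upright fine tools and brushes to 145 tall. Origin: centre of the underside.
- cases: Bystander: two clear parts cases with white lids joined side by side, 124 (x) x 80 (y) x 31 tall. Origin: centre of the underside.
There are look-alikes about, which are no part of the job. Leave any turquoise or white look-alike of the chest alone.

How it is judged:
At the end, for the whole second after the job is handed in: The chest stands flat and still between the cheeks with its back within 7 mm of the fence (measured at its middle) and square to it within 0.07 rad, the jar upright on its top (x of chest in the frame of stall between -0.052 and -0.04 m and y of chest in the frame of stall between -0.02 and 0.02 m and angle between the x axis of chest and the x axis of stall, either way round below 0.07 rad and angle between chest's own z axis and vertical below 0.05 rad and height (world z) of chest below 0.005 m and linear speed of chest below 0.01 m/s and z of jar in the frame of chest above 0.154 m and angle between jar's own z axis and vertical below 0.1 rad); the robot touches nothing.
It fails at once if the chest is tipped (more than 0.15 rad) (angle between chest's own z axis and vertical above 0.15 rad).
It fails at once if the chest is lifted off the bench (height (world z) of chest above 0.012 m).
It fails at once if the jar is lifted off the chest, knocked over, or shifted far along its top (z of jar in the frame of chest above 0.17 m or z of jar in the frame of chest below 0.15 m or angle between jar's own z axis and vertical above 0.4 rad or x of jar in the frame of chest above 0.035 m or x of jar in the frame of chest below -0.035 m or y of jar in the frame of chest above 0.06 m or y of jar in the frame of chest below -0.06 m).
It fails at once if the mug, the tool block or the parts cases are moved more than 15 mm (distance of any of mug, toolblock, cases from where it was at the start of the episode above 0.015 m).
It also fails if it takes over 56 s, if anything falls off the work surface, if the arm or the gripper's body presses on something with over 40 N, if the wrist force passes 120 N, or if a joint passes its speed limit or range.

## Robot

A 7-joint arm with a two-finger parallel gripper is mounted at the origin on the work surface. World frame = base frame: x ahead of the robot, y to its left, z up, the work surface at z = 0. Lengths are in m, angles in rad, forces in N, time in s.
With the tool pointing down it reaches from about 0.425 to 0.875 m from the base axis. Payload 8.4 kg.
Tool frame: the origin (TCP) lies midway between the tips of the shut fingers; the grasp point (between the pads) lies 19 mm behind it; z points along the fingers, y is the line along which they close (so a half turn about z gives the same grasp; the last joint's range is limited). The gripper opens to 85 mm and grips with 20 to 120 N. Pads are 22 mm wide; open, the fingers measure 114 mm over their backs; the gripper's body (76 mm by 85 mm) begins 54 mm behind the grasp point. The pads swing forward as they close: fully open they stand 13 mm farther back than shut.
Start: joints at [-1.366, 0.333, 0.04, 1.465, -0.013, 1.343, -0.059], TCP at [0.194, 0.62, 0.231] pointing down, gripper open.
Joint ranges: [-2.58, 2.58], [-0.38, 2.09], [-1.3, 1.39], [0.25, 2.4], [-1.5, 4.64], [0.08, 2.09], [-2.65, 2.65]. Speed limits (rad/s): [2.22, 2.22, 2.79, 2.79, 3.14, 3.14, 3.14].

## Interface

Orientations are given as a unit quaternion [w, x, y, z].
In Python, from rig import state, snapshot, bot gives the robot as it stands. The module is installed in compiled form; this text tells all that it offers.
- The arm moves only by the tool apply_moves, never from a script. Its argument "rows" is a list that holds one entry, the list of rows, each a list of 6 numbers: the shift along the world's x, y, z normalised to -1 to 1, where 1 is 50 mm, then the turn, a rotation vector about the world's x, y, z normalised to -1 to 1, where 1 is pi/2 rad. A call has 1 to 12 rows; each row shifts and turns the commanded pose from where the row before left it; what a row does not reach is not made up. A row lasts 1/10 s, in which the tool goes at most 50 mm and 8.59 degrees, less where a joint would pass 70% of its speed; a pose out of reach is approached as far as the arm can. A call with a number of a shift or a turn outside -1 to 1 is refused whole. A call with a gripper value outside its range is refused whole. "grip" is the closure, from -1 (fully open) to 1 (shut), so that 0 is half open, set as the call begins (left out, the last holds). The fingers move at their own pace and stop on an object; the grip force is fixed at half the most. Time passes only in rows, so rows that do not move let the fingers close. It gives the time, the measured TCP pose, the force, the opening and the grip force at its end, in the units of the state.
- state(): the state, without advancing time (a new reading comes with each control period).
- snapshot(name): name is "scene" or "side" or "wrist"; returns a dict with "frame" (420x560x3 uint8, red, green, blue), "range_z" (420x560 float32, m along the optical axis (not along the pixel's ray), 0 where there is no reading), "fx", "fy", "cx", "cy" (pixels), "distortion" ([k1, k2, p1, p2, k3] as OpenCV has them; the pictures are not rectified), "R" (3x3) and "t" (3): a world point X has camera coordinates R X + t. Camera axes: x right, y down, z forward; pixel columns grow to the right and rows downward; lengths in m; the calibration is good to about 2 mm. A picture is of the moment at which its call begins.
- bot.close_job(): hands the job in; it is judged then, once.
The state is a dict: "time_s": time; "qpos": joint angles; "dq": joint speeds; "tau": joint torques, N m; "tcp_pos": TCP position; "tool_rot": TCP orientation; "force": force on the tool from outside, world axes, zero at the start; "moment": the same for the moment, N m; "width": opening from 0.0 (shut) to 1.0 (fully open); "finger_force": force on a finger pad.
Only numpy, scipy, OpenCV 4.12 (cv2) and the standard library are available. Lean on these libraries where they do the work, as an engineer would, in place of code of your own. Each camera call takes 0.05 s, during which the arm holds its last target. There are 200 camera calls.

## Working session

There is one attempt and no reset: what is moved stays moved. The work goes in short steps, Python scripts to look and compute and a tool call to move; the robot and the scene stay as the last step left them, time stands still between calls to the robot, and variables do not carry over. Pictures are saved under pics/ and viewed, at most 10 in all, crops included, and the job is handed in when it is done.

Besides the shell and the picture viewer there is one more tool, called as a command line: name --argument value ..., lists and objects as JSON in quotes. apply_moves: Moves the arm, as the interface text tells. Scaled input: -1 to 1 covers 50 mm each way for a shift and pi/2 rad each way for a turn. Its arguments: {"type":"object","properties":{"rows":{"type":"array","items":{"type":"array","items":{"type":"array","items":{"type":"number"}}}},"grip":{"type":"number"}},"required":["rows"]}

```bash
mkdir -p pics; python3 - <<'E'
from rig import state,snapshot
import cv2,numpy as np
s=state();print(s['time_s'],s['tcp_pos'],s['tool_rot'],s['force'])
for n in("scene","side"):
    d=snapshot(n);cv2.imwrite(f"pics/{n}0.png",d['frame'][:,:,::-1]);R,t=np.array(d['R']),np.array(d['t']);print(n,-R.T@t,R[2],d['fx'],d['distortion'])
    np.savez(f"{n}0.npz",**d)
E
```

```text
0.0 [0.19429647 0.61977143 0.23039943] [-9.58431547e-05  1.51314594e-01  9.88485294e-01 -8.41086194e-04] [-0.10424651 -0.10353322 -0.42433287]
scene [1.08536085 0.69277793 0.91322569] [-0.45189735 -0.57036001 -0.68591416] 535.9612440194416 [-0.03240128  0.          0.          0.          0.        ]
side [ 0.23192211 -0.46437973  0.60292983] [ 0.42419567  0.6661554  -0.6134289 ] 399.83306603500495 [0.02544499 0.         0.         0.         0.        ]
```

View pics/scene0.png

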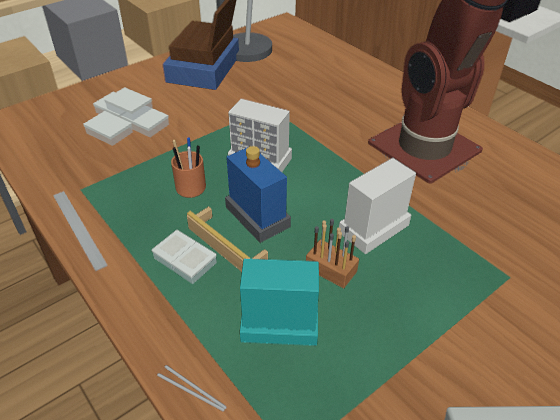

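View pics/side0.png

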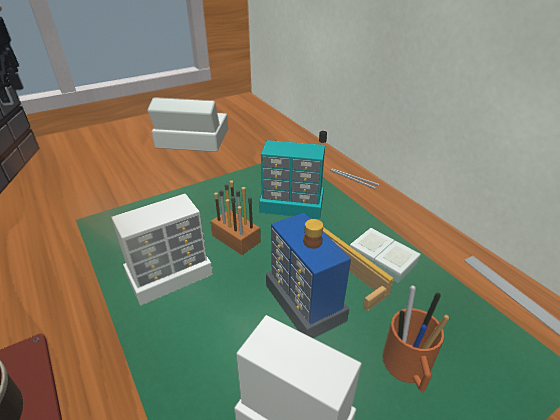

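Candidates for the chest: the blue one at scene (255,195) / side (310,270), which matches the description. The look-alikes are turquoise at scene (280,300), and white at scene (378,200) and (260,130). The stall is the oak rail at scene (225,238). The mug is at scene (190,172), the tool block at (333,258) and the cases at (184,255).

```bash
cat >h.py <<'E'
import numpy as np,cv2
def cloud(d):
    K=np.array([[d['fx'],0,d['cx']],[0,d['fy'],d['cy']],[0,0,1]],float)
    v,u=np.mgrid[0:420,0:560]; p=cv2.undistortPoints(np.stack([u,v],-1).reshape(-1,1,2).astype(float),K,np.array(d['distortion'],float)).reshape(420,560,2)
    z=d['range_z'];c=np.dstack([p*z[...,None],z])
    X=(c-np.array(d['t']))@np.array(d['R']); X[z==0]=np.nan
    return X,cv2.cvtColor(d['frame'],cv2.COLOR_RGB2HSV)
def rect(P):
    r=cv2.minAreaRect((P[:,:2]*1000).astype(np.float32)); return np.round(r[0],1),np.round(r[1],1),round(r[2],2)
def trim(P,n=6,r=4):
    # keep points with neighbours
    from scipy.spatial import cKDTree
    q=P[:,:2]*1000;k=cKDTree(q); return P[[len(a)>=n for a in k.query_ball_point(q,r)]]
E
python3 - <<'E'
from h import *
for n in("scene","side"):
    d=np.load(n+"0.npz");X,H=cloud(d);h,s,v=[H[...,i] for i in range(3)]
    z=X[...,2]; 
    reg=(X[...,0]>.3)&(X[...,0]<.95)&(abs(X[...,1])<.4)
    top=reg&(h>105)&(h<122)&(s>130)&(abs(z-.16)<.008);P=trim(X[top]);print(n,"top",len(P),np.median(P[:,2]),rect(P))
    jar=reg&(h>10)&(h<32)&(z>.19)&(s>100)&(z<.21);P=X[jar]
    c=cv2.boundingRect(jar.astype(np.uint8));print("jar",c,len(P),np.median(P,0))
    pl=reg&(s<110)&(v<110)&(abs(z-.036)<.006);P=trim(X[pl]);print("plinth",len(P),rect(P))
    oak=reg&(h>10)&(h<28)&(s>80)&(z>.038)&(z<.052);P=trim(X[oak]);print("oak45",len(P),rect(P),np.median(P[:,2]))
    oak=reg&(h>10)&(h<28)&(s>80)&(z>.024)&(z<.035);P=trim(X[oak]);print("oak30",len(P),rect(P))
    m=reg&(z>.012)
    nl,L,st,ce=cv2.connectedComponentsWithStats(m.astype(np.uint8))
    for i in range(1,nl):
        if st[i,4]>150:
            P=X[L==i];print(ce[i].round(),st[i,4],np.nanmin(P,0).round(3),np.nanmax(P,0).round(3))
E
```

```text
scene top 734 0.15890427236520138 (array([544.2, -61.2]), array([137.6,  69. ]), 87.69)
jar (246, 146, 14, 12) 123 [ 0.54649176 -0.06961595  0.19822578]
plinth 260 (array([573.6, -45.8]), array([ 77.4, 163. ]), 27.78)
oak45 1139 (array([612.1, -20.4]), array([156.5, 517. ]), 13.64) 0.04450062265395446
oak30 332 (array([614.2,   5.2]), array([144. , 472.1]), 15.4)
[258. 166.] 7298 [ 0.331 -0.313  0.012] [0.592 0.016 0.203]
[188. 170.] 1365 [ 0.576 -0.294  0.012] [ 0.655 -0.213  0.155]
[311. 259.] 13228 [ 0.3   -0.145  0.012] [0.779 0.293 0.164]
[184. 255.] 1771 [ 0.701 -0.123  0.012] [0.808 0.016 0.036]
side top 2014 0.1600946174338933 (array([540.2, -67.4]), array([139.8,  69.5]), 88.25)
jar (305, 219, 18, 17) 248 [ 0.53949735 -0.07979347  0.19968919]
plinth 652 (array([ 529. , -117.7]), array([ 81.6, 250.7]), 27.18)
oak45 1369 (array([593.7, -13.7]), array([354. , 497.7]), 32.72) 0.04560652356504596
oak30 709 (array([596.7, -36.2]), array([141.8, 512.9]), 12.19)
[308. 296.] 24547 [ 0.331 -0.316  0.012] [0.804 0.277 0.202]
[235. 221.] 1879 [0.473 0.111 0.012] [0.557 0.217 0.142]
[170. 242.] 5609 [0.3   0.089 0.012] [0.423 0.173 0.163]
[414. 342.] 3754 [ 0.572 -0.317  0.012] [ 0.651 -0.218  0.155]
```

```bash
python3 - <<'E'
from h import *
for n in("scene","side"):
    d=np.load(n+"0.npz");X,H=cloud(d);h,s,v=[H[...,i] for i in range(3)];z=X[...,2]
    reg=(X[...,0]>.59)&(X[...,0]<.75)&(X[...,1]>-.21)&(X[...,1]<.12)&(h>10)&(h<28)&(s>80)&(v>90)
    m=(reg&(z>.02)&(z<.052)).astype(np.uint8)
    nl,L,st,ce=cv2.connectedComponentsWithStats(m)
    for i in range(1,nl):
        if st[i,4]>30:
            P=X[L==i];print(n,ce[i].round(),st[i,4],np.nanmin(P,0).round(3),np.nanmax(P,0).round(3))
    big=m>0
    P=trim(X[big&(z>.0425)]);print("fence top",len(P),rect(P));
    vx,vy,x0,y0=cv2.fitLine((P[:,:2]).astype(np.float32),cv2.DIST_HUBER,0,.001,.001).ravel();print("line ang",np.degrees(np.arctan2(vy,vx)),x0,y0)
    a=np.arctan2(vy,vx);a=a if a>0 else a+np.pi; u=np.array([np.cos(a),np.sin(a)]);w=np.array([u[1],-u[0]])
    q=P[:,:2]-[x0,y0];print("along",np.percentile(q@u,[0,1,99,100])*1000,"across",np.percentile(q@w,[1,50,99])*1000)
    P=X[big&(z>.025)&(z<.034)];q=P[:,:2]-[x0,y0];s_=q@w<-.012;q=q[s_];
    print("cheeks along",np.histogram(q@u*1000,bins=np.arange(-130,131,10)))
    o=trim(X[(h>105)&(h<122)&(s>130)&(abs(z-.16)<.008)&(X[...,0]>.4)&(X[...,0]<.7)]);r=rect(o);c=np.array(r[0])/1000
    q=c-[x0,y0];print("chest rel fence-line: x",q@w*1000,"y",q@u*1000,"yaw",r[2]-np.degrees(a))
E
cat >crop.py <<'E'
import numpy as np,cv2
d=np.load("side0.npz");c=d['frame'][200:340,250:410,::-1];cv2.imwrite("pics/crop0.png",cv2.resize(c,None,fx=4,fy=4))
E
python3 crop.py
```

```text
scene [215. 236.] 897 [ 0.629 -0.145  0.02 ] [0.695 0.064 0.052]
scene [262. 255.] 69 [0.608 0.053 0.021] [0.64  0.066 0.034]
fence top 330 (array([678.4, -37.2]), array([ 13. , 195.4]), 6.85)
line ang -83.43914 0.6805783 -0.047907345
along [-86.81837207 -84.34858243 104.0193176  108.50738767] across [-7.22679582  0.15874337  4.97209928]
cheeks along (array([ 0,  0,  0,  0, 36, 32,  0,  0,  0,  0,  0,  0,  0,  0,  0,  0,  0,
        0,  0,  0,  0,  0,  0, 20, 38,  0]), array([-130, -120, -110, -100,  -90,  -80,  -70,  -60,  -50,  -40,  -30,
        -20,  -10,    0,   10,   20,   30,   40,   50,   60,   70,   80,
         90,  100,  110,  120,  130]))
chest rel fence-line: x -137.0039565108862 y 2.376773494449663 yaw -8.87085
side [365. 269.] 1105 [ 0.627 -0.145  0.02 ] [0.704 0.051 0.052]
fence top 499 (array([674.2, -47.5]), array([ 14.2, 184.1]), 6.17)
line ang -84.36648 0.67467666 -0.07174817
along [-67.82241582 -67.09138014 104.2747524  116.30596738] across [-4.78898111  0.15125334  8.4319405 ]
cheeks along (array([ 0,  0,  0,  0,  0,  0, 97, 32,  0,  0,  0,  0,  0,  0,  0,  0,  0,
        0,  0,  0,  0,  0,  0,  0,  0,  0]), array([-130, -120, -110, -100,  -90,  -80,  -70,  -60,  -50,  -40,  -30,
        -20,  -10,    0,   10,   20,   30,   40,   50,   60,   70,   80,
         90,  100,  110,  120,  130]))
chest rel fence-line: x -133.40031158274817 y 17.528088914689025 yaw -7.3835144
```

View pics/crop0.png

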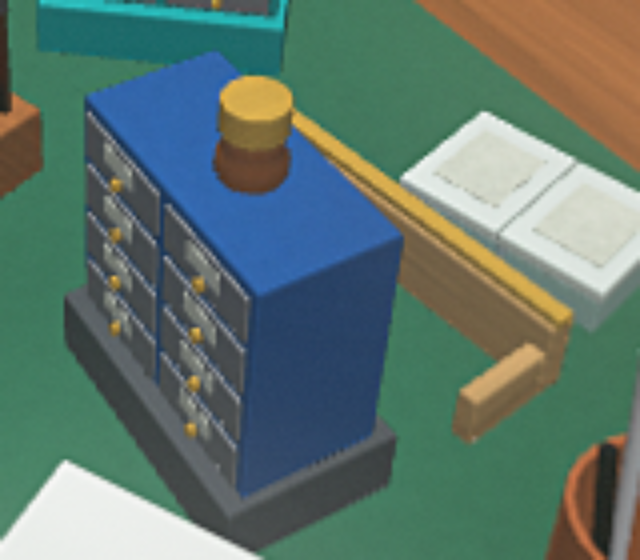

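The crop confirms it: blue chest, drawers facing the robot, jar on top. In the stall frame it sits at about x -127 mm (82 short), y -13 mm, yaw -8°. I'll push low on the plinth with both open fingertips, tool tilted back about 33° so the gripper body clears the carcass. First I raise, yaw and travel.

apply_moves --rows '[[[0, 0, 0.6, 0, 0, 0.086], [0, 0, 0.6, 0, 0, 0.086], [0.25, -0.7, 0, 0, 0, 0], [0.25, -0.7, 0, 0, 0, 0], [0.25, -0.7, 0, 0, 0, 0], [0.25, -0.7, 0, 0, 0, 0], [0.25, -0.7, 0, 0, 0, 0], [0.25, -0.7, 0, 0, 0, 0], [0.25, -0.7, 0, 0, 0, 0], [0.25, -0.7, 0, 0, 0, 0], [0.25, -0.7, 0, 0, 0, 0], [0.25, -0.7, 0, 0, 0, 0]]]' --grip -1

```text
time_s: 1.3
tcp_pos: [0.3196, 0.2686, 0.2911]
tool_rot: [-0.0, 0.017, 1.0, -0.0]
force: [0.5, 0.4, 0.3]
width: 0.997
finger_force: 0.0
```

apply_moves --rows '[[[0.26, -0.66, 0, 0, 0, 0], [0.26, -0.66, 0, 0, 0, 0], [0.26, -0.66, 0, 0, 0, 0], [0.26, -0.66, 0, 0, 0, 0], [0.26, -0.66, 0, 0, 0, 0], [0.26, -0.66, 0, 0, 0, 0], [0.26, -0.66, 0, 0, 0, 0], [0.26, -0.66, 0, 0, -0.09, 0], [0.26, -0.66, 0, 0, -0.09, 0], [0.26, -0.66, 0, 0, -0.09, 0], [0, 0, 0, 0, -0.09, 0], [0, 0, 0, 0, 0, 0]]]'

```text
time_s: 2.5
tcp_pos: [0.4292, -0.0125, 0.2978]
tool_rot: [0.129, 0.017, 0.991, 0.014]
force: [1.0, -0.5, -0.0]
width: 1.0
finger_force: 0.0
```

apply_moves --rows '[[[0, -0.35, -0.2, 0, 0, 0], [0, -0.35, -0.2, 0, 0, 0], [0, -0.35, -0.2, 0, 0, 0], [0, 0, -0.2, 0, -0.06, 0], [0, 0, -0.2, 0, -0.06, 0], [0, 0, -0.2, 0, -0.06, 0], [0, 0, 0, 0, 0, 0], [0, 0, 0, 0, 0, 0]]]'

```text
time_s: 3.3
tcp_pos: [0.4321, -0.0592, 0.2645]
tool_rot: [0.172, 0.009, 0.985, 0.024]
force: [-0.2, -0.3, 0.4]
width: 0.999
finger_force: 0.0
```

```bash
python3 - <<'E'
from rig import state,snapshot
import cv2
s=state();print(s['qpos'].round(3) if hasattr(s['qpos'],'round') else s['qpos'],s['tcp_pos'],s['tool_rot'])
a=snapshot("side")['frame'];cv2.imwrite("pics/side1.png",a[:,:,::-1])
E
```

```text
[ 0.132 -0.378 -0.025  2.138 -0.104  1.043  1.697] [ 0.43209865 -0.0591899   0.26452446] [0.17226471 0.00881919 0.98471909 0.02398779]
```

View pics/side1.png

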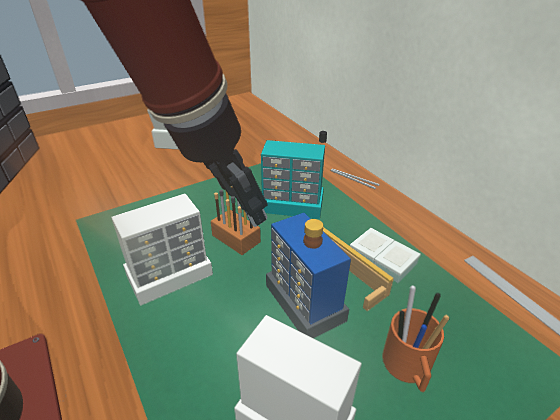

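The picture shows the gripper in front of and above the chest (tips near side (262,215)). Joint 2 is at its limit, so I'll lower first and then tilt more.

apply_moves --rows '[[[0, 0, -0.5, 0, 0, 0], [0, 0, -0.5, 0, 0, 0], [0, 0, -0.5, 0, 0, 0], [0, 0, -0.5, 0, 0, 0], [0, 0, -0.5, 0, 0, 0], [0, 0, -0.5, 0, 0, 0], [0, 0, 0, 0, -0.07, 0], [0, 0, 0, 0, -0.07, 0], [0, 0, 0, 0, 0, 0]]]'

```text
time_s: 4.25
tcp_pos: [0.4298, -0.0541, 0.1287]
tool_rot: [0.196, 0.006, 0.98, 0.036]
force: [0.8, -0.6, 0.7]
width: 1.002
finger_force: 0.0
```

```bash
python3 - <<'E'
from rig import state
s=state();print(s['qpos'],s['tcp_pos'],s['tool_rot'])
E
```

```text
[ 0.43222113 -0.27903802 -0.27006078  2.37131718 -0.32473663  0.68145768
  1.93212963] [ 0.42979985 -0.05407475  0.12868556] [0.19609789 0.00633338 0.97988861 0.03638428]
```

apply_moves --rows '[[[0.25, -0.1, 0, 0, 0, 0], [0.25, -0.1, 0, 0, 0, 0], [0.0, 0, -0.2, -0.023, 0, -0.012], [0, 0, -0.3, -0.023, 0, -0.012], [0, 0, -0.4, 0, 0, 0], [0, 0, -0.4, 0, 0, 0], [0, 0, -0.4, 0, 0, 0], [0, 0, -0.2, 0, 0, 0], [0, 0, 0, 0, 0, 0]]]' --grip 0

```text
time_s: 5.15
tcp_pos: [0.454, -0.0651, 0.0484]
tool_rot: [0.195, 0.017, 0.981, -0.005]
force: [-0.1, -0.3, 0.5]
width: 0.498
finger_force: 0.0
```

```bash
cat >st.py <<'E'
from rig import state
from scipy.spatial.transform import Rotation as R
import numpy as np
s=state();q=s['tool_rot'];M=R.from_quat(np.roll(q,-1)).as_matrix()
print(s['time_s'],np.round(s['tcp_pos'],4),"F",np.round(s['force'],1),"q",np.round(s['qpos'],2))
print("toolz",M[:,2].round(3),"tilt",np.degrees(np.arcsin(M[0,2])).round(1),"y yaw",np.degrees(np.arctan2(M[1,1],M[0,1])).round(2),"y rise deg",np.degrees(np.arcsin(M[2,1])).round(2))
E
python3 st.py
```

```text
5.15 [ 0.454  -0.0651  0.0484] F [-0.1 -0.3  0.5] q [ 0.81 -0.07 -0.73  2.4  -0.16  0.41  1.74]
toolz [ 0.382 -0.017 -0.924] tilt 22.5 y yaw 88.01 y rise deg -0.2
```

apply_moves --rows '[[[0.1, 0, -0.1, 0, 0, 0], [0.1, 0, -0.2, 0, 0, 0], [0.1, 0, -0.2, 0, 0, 0], [0, 0, -0.1, 0, 0, 0], [0, 0, 0, 0, 0, 0]]]'

```text
time_s: 5.65
tcp_pos: [0.4692, -0.0645, 0.0184]
tool_rot: [0.195, 0.016, 0.981, -0.005]
force: [-0.0, 0.5, -0.8]
width: 0.5
finger_force: 0.0
```

```bash
python3 st.py; python3 - <<'E'
from rig import snapshot
import cv2,numpy as np
a=snapshot("side")['frame'];b=snapshot("wrist")['frame']
c=np.hstack([cv2.resize(a[160:400,130:420],(400,331)),cv2.resize(b,(400,331))])
cv2.imwrite("pics/m2.png",c[:,:,::-1])
E
```

```text
5.65 [ 0.4692 -0.0645  0.0184] F [-0.   0.5 -0.8] q [ 0.81  0.05 -0.76  2.39  0.09  0.33  1.52]
toolz [ 0.382 -0.016 -0.924] tilt 22.5 y yaw 88.11 y rise deg -0.23
```

View pics/m2.png

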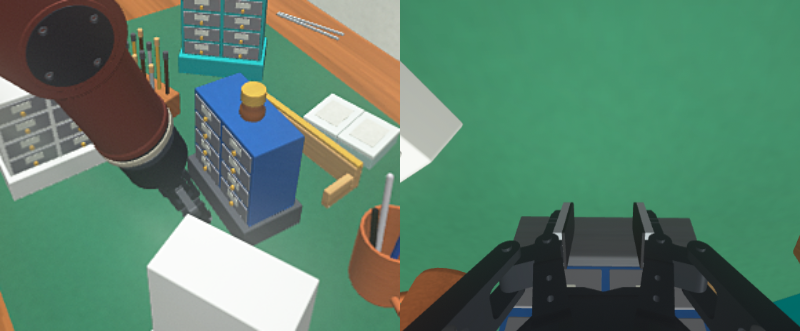

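The tips are low (z≈18 mm) and centred on the plinth in the wrist view (plinth columns 518–692, fingers 563–645), with body clearance. Creeping to contact.

apply_moves --rows '[[[0.08, 0, 0, 0, 0, 0], [0.08, 0, 0, 0, 0, 0], [0.08, 0, 0, 0, 0, 0], [0.06, 0, 0, 0, 0, 0], [0.06, 0, 0, 0, 0, 0], [0.06, 0, 0, 0, 0, 0], [0, 0, 0, 0, 0, 0]]]'

```text
time_s: 6.45
tcp_pos: [0.4882, -0.066, 0.0178]
tool_rot: [0.194, 0.018, 0.981, -0.005]
force: [-8.0, -0.9, 5.1]
width: 0.499
finger_force: 4.3
```

apply_moves --rows '[[[0.07, 0.014, 0, 0, 0, 0.005], [0.07, 0.014, 0, 0, 0, 0.005], [0.07, 0.014, 0, 0, 0, 0.005], [0.07, 0.014, 0, 0, 0, 0.005], [0.07, 0.014, 0, 0, 0, 0.005], [0.07, 0.014, 0, 0, 0, 0.005], [0.07, 0.014, 0, 0, 0, 0.005], [0.07, 0.014, 0, 0, 0, 0.005], [0, 0, 0, 0, 0, 0]]]'

```text
time_s: 7.35
tcp_pos: [0.5152, -0.0619, 0.0172]
tool_rot: [0.193, -0.012, 0.981, 0.0]
force: [-9.2, -5.7, 3.3]
width: 0.501
finger_force: 4.7
```

```bash
cat >meas.py <<'E'
from rig import snapshot
from h import *
import sys
# stall per camera (fence-top centre in mm, y-axis angle from the first clear pictures)
for n,ctr,ang in(("scene",(679.3,-37.2),96.3),("side",(671,-37),96.0)):
    d=snapshot(n);np.savez(n+"L.npz",**d);X,H=cloud(d);h,s,v=[H[...,i] for i in range(3)];z=X[...,2]
    o=trim(X[(h>105)&(h<122)&(s>130)&(abs(z-.16)<.008)&(X[...,0]>.4)&(X[...,0]<.75)&(abs(X[...,1])<.2)]);r=rect(o)
    b=np.radians(ang);u=np.array([np.cos(b),np.sin(b)]);w=np.array([u[1],-u[0]])
    q=np.array(r[0])-ctr
    ya=r[2] if r[1][0]>r[1][1] else r[2]+90
    print(n,"top z",np.median(o[:,2]).round(4),r,"stall-frame x",(q@w+8).round(1),"y",(q@u).round(1),"yaw",round((ya-ang+90)%180-90,2))
    j=X[(h>10)&(h<32)&(z>.19)&(s>100)&(z<.21)&(X[...,0]>.45)&(X[...,0]<.7)&(abs(X[...,1])<.15)];print("jar",len(j),np.median(j,0).round(3))
E
python3 st.py;python3 meas.py
```

```text
7.35 [ 0.5152 -0.0619  0.0172] F [-9.2 -5.7  3.3] q [ 0.76  0.16 -0.73  2.29  0.24  0.35  1.44]
toolz [ 0.378  0.005 -0.926] tilt 22.2 y yaw 91.39 y rise deg -0.25
scene top z 0.1589 (array([571.6, -53.7]), array([ 69. , 136.5]), 1.73) stall-frame x -100.9 y -4.6 yaw -4.57
jar 130 [ 0.573 -0.063  0.198]
side top z 0.1601 (array([567.8, -60.9]), array([ 69.5, 139.1]), 0.65) stall-frame x -97.1 y -13.0 yaw -5.35
jar 235 [ 0.566 -0.073  0.2  ]
```

```bash
python3 - <<'E'
import numpy as np,cv2
a=np.load("sideL.npz")['frame'][225:335,290:430];b=np.load("sceneL.npz")['frame'][180:290,160:300]
c=np.hstack([cv2.resize(k,(400,314),interpolation=cv2.INTER_CUBIC) for k in(a,b)]);cv2.imwrite("pics/m3.png",c[:,:,::-1])
from h import *
for n in("scene","side"):
    d=np.load(n+"L.npz");X,H=cloud(d);h,s,v=[H[...,i] for i in range(3)];z=X[...,2]
    reg=(X[...,0]>.45)&(X[...,0]<.7)&(X[...,1]>-.16)&(X[...,1]<.04)
    P=trim(X[reg&(s<110)&(v<110)&(abs(z-.036)<.004)]);print(n,"plinth",len(P),rect(P),cv2.boxPoints(cv2.minAreaRect((P[:,:2]*1000).astype(np.float32))).round(1).tolist())
    reg=(X[...,0]>.59)&(X[...,0]<.75)&(X[...,1]>-.17)&(X[...,1]<.085)&(h>10)&(h<28)&(s>80)&(v>90)
    for lo,hi in((-.2,-.08),(0,.1)):
        P=X[reg&(abs(z-.03)<.004)&(X[...,1]>lo)&(X[...,1]<hi)]
        if len(P)>20: P=trim(P,4);print("cheek",len(P),cv2.boxPoints(cv2.minAreaRect((P[:,:2]*1000).astype(np.float32))).round(1).tolist())
E
```

```text
scene plinth 194 (array([600. , -35.9]), array([ 69.1, 166.2]), 30.81) [[527.7999877929688, 17.799999237060547], [612.9000244140625, -125.0], [672.2000122070312, -89.5999984741211], [587.0999755859375, 53.20000076293945]]
cheek 67 [[626.2999877929688, -97.0999984741211], [635.4000244140625, -141.89999389648438], [698.2000122070312, -129.1999969482422], [689.0999755859375, -84.4000015258789]]
cheek 72 [[606.7999877929688, 58.79999923706055], [679.5999755859375, 0.8999999761581421], [703.0, 30.299999237060547], [630.2000122070312, 88.19999694824219]]
side plinth 69 (array([ 555.7, -128.1]), array([ 34.7, 105.3]), 67.58) [[500.3999938964844, -124.0], [597.7000122070312, -164.1999969482422], [610.9000244140625, -132.10000610351562], [513.5999755859375, -92.0]]
cheek 227 [[613.7999877929688, -100.5999984741211], [633.2000122070312, -157.1999969482422], [691.5, -137.1999969482422], [672.0999755859375, -80.5999984741211]]
```

View pics/m3.png

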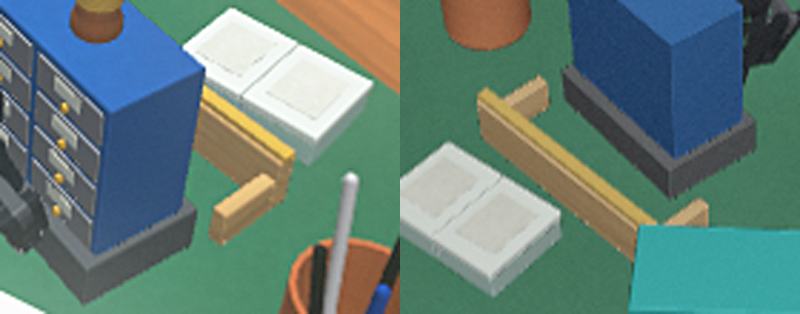

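```bash
cat >ray.py <<'E'
import numpy as np,cv2
def ray(d,u,v,z):
    K=np.array([[d['fx'],0,d['cx']],[0,d['fy'],d['cy']],[0,0,1]],float)
    p=cv2.undistortPoints(np.array([[[u,v]]],float),K,np.array(d['distortion'],float))[0,0]
    R,t=np.array(d['R']),np.array(d['t']);C=-R.T@t;w=R.T@[p[0],p[1],1]
    return (C+w*(z-C[2])/w[2])*1000
E
python3 - <<'E'
from ray import *
b=np.radians(96.15);U=np.array([np.cos(b),np.sin(b)]);W=np.array([U[1],-U[0]])
def f(n,L):
    d=np.load(n+"L.npz")
    for k,u,v,z in L:
        p=ray(d,u,v,z)[:2];print(n,k,p.round(1),"stall-dir x",(p@W).round(1),"y",(p@U).round(1))
f("side",[("plinth BR",358.6,296.8,.036),("cheekR inner front",364.6,297.8,.03)])
f("scene",[("plinth BL",253.5,237,.036),("plinth BR",217.8,203.8,.036),("cheekR inner front",212.2,209,.03),("cheekL inner front",262.2,250.7,.03)])
E
```

```text
side plinth BR [ 615.5 -130.9] stall-dir x 597.9 y -196.1
side cheekR inner front [ 627.4 -135. ] stall-dir x 609.3 y -201.4
scene plinth BL [608.9  11.9] stall-dir x 606.7 y -53.4
scene plinth BR [ 610.8 -129. ] stall-dir x 593.4 y -193.7
scene cheekR inner front [ 628.2 -127.8] stall-dir x 610.9 y -194.4
scene cheekL inner front [615.4  52.5] stall-dir x 617.5 y -13.7
```

Estimated gap to the right cheek is only about 3 mm (left about 29 mm), so I turn the chest faster now, just before the cheek entry.

apply_moves --rows '[[[0.04, 0.014, 0, 0, 0, 0.009], [0.04, 0.014, 0, 0, 0, 0.009], [0.04, 0.014, 0, 0, 0, 0.009], [0.04, 0.014, 0, 0, 0, 0.009], [0.04, 0.014, 0, 0, 0, 0.009], [0.04, 0.014, 0, 0, 0, 0.009], [0, 0, 0, 0, 0, 0]]]'

```text
time_s: 8.15
tcp_pos: [0.5272, -0.058, 0.0172]
tool_rot: [0.193, -0.054, 0.98, 0.009]
force: [-10.3, -5.7, 4.0]
width: 0.5
finger_force: 5.2
```

```bash
python3 st.py;python3 meas.py; cat >crop2.py <<'E'
import numpy as np,cv2,sys
a=np.load("sideL.npz")['frame'][225:335,290:430];b=np.load("sceneL.npz")['frame'][180:290,160:300]
c=np.hstack([cv2.resize(k,(400,314),interpolation=cv2.INTER_CUBIC) for k in(a,b)]);cv2.imwrite(sys.argv[1],c[:,:,::-1])
E
python3 crop2.py pics/m4.png
```

```text
8.15 [ 0.5272 -0.058   0.0172] F [-10.3  -5.7   4. ] q [ 0.81  0.2  -0.77  2.26  0.21  0.36  1.57]
toolz [ 0.377  0.038 -0.926] tilt 22.1 y yaw 96.24 y rise deg -0.22
scene top z 0.159 (array([584.6, -49.6]), array([ 69.5, 139. ]), 3.07) stall-frame x -87.5 y -1.9 yaw -3.23
jar 136 [ 0.587 -0.056  0.198]
side top z 0.1601 (array([580.7, -54.8]), array([ 69.3, 139.2]), 2.3) stall-frame x -83.7 y -8.3 yaw -3.7
jar 224 [ 0.58  -0.067  0.2  ]
```

View pics/m4.png

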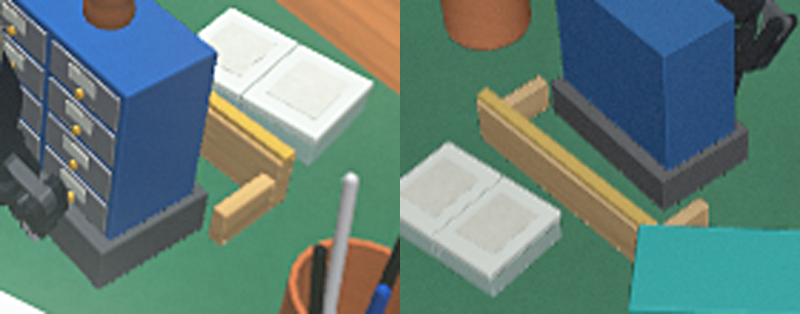

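The tool is now square to the stall (96.2°). The chest lags at about -3.5° and is being turned by the right finger, and its corner is clear inside the cheek. I push straight along the stall axis.

apply_moves --rows '[[[0.07, 0.008, 0, 0, 0, 0], [0.07, 0.008, 0, 0, 0, 0], [0.07, 0.008, 0, 0, 0, 0], [0.07, 0.008, 0, 0, 0, 0], [0.07, 0.008, 0, 0, 0, 0], [0.07, 0.008, 0, 0, 0, 0], [0, 0, 0, 0, 0, 0]]]'

```text
time_s: 8.95
tcp_pos: [0.5483, -0.0551, 0.0171]
tool_rot: [0.193, -0.054, 0.98, 0.009]
force: [-8.8, -4.8, 1.6]
width: 0.497
finger_force: 4.6
```

```bash
python3 st.py;python3 meas.py
```

```text
8.95 [ 0.5483 -0.0551  0.0171] F [-8.8 -4.8  1.6] q [ 0.75  0.24 -0.73  2.21  0.27  0.37  1.51]
toolz [ 0.376  0.038 -0.926] tilt 22.1 y yaw 96.28 y rise deg -0.23
scene top z 0.159 (array([603.7, -42.8]), array([ 69.6, 139.4]), 6.58) stall-frame x -67.8 y 2.7 yaw 0.28
jar 140 [ 0.607 -0.051  0.198]
side top z 0.1602 (array([599.4, -49.3]), array([ 69.6, 139.3]), 6.24) stall-frame x -64.5 y -4.7 yaw 0.24
jar 220 [ 0.6   -0.061  0.2  ]
```

apply_moves --rows '[[[0.06, 0.006, 0, 0, 0, 0], [0.06, 0.006, 0, 0, 0, 0], [0.06, 0.006, 0, 0, 0, 0], [0.06, 0.006, 0, 0, 0, 0], [0.06, 0.006, 0, 0, 0, 0], [0, 0, 0, 0, 0, 0]]]'

```text
time_s: 9.65
tcp_pos: [0.563, -0.053, 0.0169]
tool_rot: [0.192, -0.055, 0.98, 0.009]
force: [-10.9, -3.3, 3.3]
width: 0.498
finger_force: 5.4
```

```bash
python3 st.py;python3 meas.py
```

```text
9.65 [ 0.563  -0.053   0.0169] F [-10.9  -3.3   3.3] q [ 0.71  0.26 -0.71  2.18  0.3   0.38  1.48]
toolz [ 0.376  0.038 -0.926] tilt 22.1 y yaw 96.33 y rise deg -0.22
scene top z 0.159 (array([618.6, -40.2]), array([ 69.3, 138.2]), 7.32) stall-frame x -52.7 y 3.7 yaw 1.02
jar 144 [ 0.621 -0.048  0.198]
side top z 0.1601 (array([614.3, -46.8]), array([ 69.3, 138.5]), 6.91) stall-frame x -49.4 y -3.8 yaw 0.91
jar 211 [ 0.614 -0.059  0.2  ]
```

apply_moves --rows '[[[0.03, 0.003, 0, 0, 0, 0], [0.03, 0.003, 0, 0, 0, 0], [0.03, 0.003, 0, 0, 0, 0], [0, 0, 0, 0, 0, 0]]]'

```text
time_s: 10.15
tcp_pos: [0.5671, -0.0526, 0.0168]
tool_rot: [0.192, -0.055, 0.98, 0.009]
force: [-14.2, -1.2, 6.6]
width: 0.499
finger_force: 7.0
```

apply_moves --rows '[[[0.02, 0.002, 0, 0, 0, 0], [0, 0, 0, 0, 0, 0]]]'

```text
time_s: 10.35
tcp_pos: [0.5678, -0.0526, 0.0167]
tool_rot: [0.192, -0.055, 0.98, 0.009]
force: [-14.5, -1.7, 6.2]
width: 0.501
finger_force: 7.5
```

apply_moves --rows '[[[0.02, 0.002, 0, 0, 0, 0], [0.02, 0.002, 0, 0, 0, 0], [0, 0, 0, 0, 0, 0]]]'

```text
time_s: 10.65
tcp_pos: [0.5699, -0.0523, 0.0166]
tool_rot: [0.192, -0.055, 0.98, 0.009]
force: [-14.2, -1.9, 6.3]
width: 0.503
finger_force: 7.4
```

```bash
python3 st.py;python3 meas.py;python3 crop2.py pics/m5.png
```

```text
10.65 [ 0.5699 -0.0523  0.0166] F [-14.2  -1.9   6.3] q [ 0.7   0.28 -0.7   2.17  0.31  0.39  1.47]
toolz [ 0.375  0.038 -0.926] tilt 22.0 y yaw 96.33 y rise deg -0.23
scene top z 0.1591 (array([624.8, -40.5]), array([ 70.5, 139.2]), 6.65) stall-frame x -46.5 y 2.7 yaw 0.35
jar 134 [ 0.628 -0.047  0.199]
side top z 0.1602 (array([621. , -46.7]), array([ 69.3, 137.6]), 6.71) stall-frame x -42.7 y -4.4 yaw 0.71
jar 207 [ 0.621 -0.057  0.2  ]
```

View pics/m5.png

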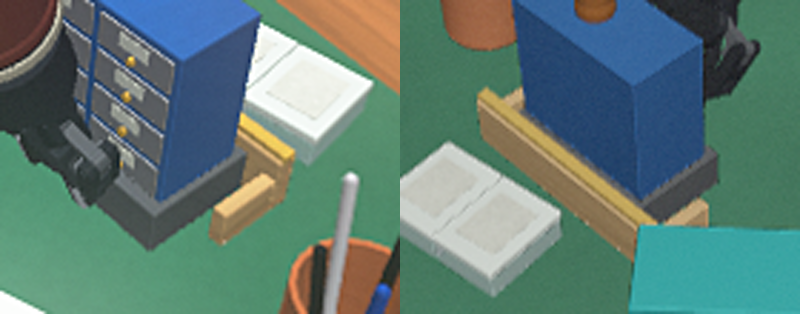

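The chest is between the cheeks with its back nearly at the fence, and the force hasn't jumped yet. I keep creeping until it does.

apply_moves --rows '[[[0.02, 0.002, 0, 0, 0, 0], [0.02, 0.002, 0, 0, 0, 0], [0, 0, 0, 0, 0, 0]]]'

```text
time_s: 11.05
tcp_pos: [0.5701, -0.0523, 0.0159]
tool_rot: [0.19, -0.055, 0.98, 0.008]
force: [-25.3, -2.1, 15.1]
width: 0.501
finger_force: 12.9
```

apply_moves --rows '[[[0.02, 0.002, 0, 0, 0, 0], [0, 0, 0, 0, 0, 0]]]'

```text
time_s: 11.25
tcp_pos: [0.5702, -0.0523, 0.0155]
tool_rot: [0.189, -0.055, 0.98, 0.008]
force: [-31.8, -2.6, 20.4]
width: 0.504
finger_force: 15.7
```

The tip has stopped at x=0.570 while the force rose to 32 N, so the fence is reached. Backing straight off.

apply_moves --rows '[[[-0.06, -0.006, 0, 0, 0, 0], [-0.1, -0.01, 0, 0, 0, 0], [-0.2, -0.02, 0, 0, 0, 0], [-0.3, -0.03, 0, 0, 0, 0], [-0.3, -0.03, 0, 0, 0, 0], [-0.3, -0.03, 0.1, 0, 0, 0], [0, 0, 0, 0, 0, 0]]]'

```text
time_s: 11.95
tcp_pos: [0.512, -0.0579, 0.0239]
tool_rot: [0.195, -0.055, 0.979, 0.008]
force: [0.5, 0.5, 0.4]
width: 0.502
finger_force: 0.0
```

```bash
python3 st.py;python3 meas.py; python3 - <<'E'
import numpy as np,cv2
a=np.load("sideL.npz")['frame'];b=np.load("sceneL.npz")['frame']
c=np.hstack([cv2.resize(a[180:380,170:450],(400,286)),cv2.resize(b[110:310,130:410],(400,286))]);cv2.imwrite("pics/m6.png",c[:,:,::-1])
E
```

```text
11.95 [ 0.512  -0.0579  0.0239] F [0.5 0.5 0.4] q [ 0.88  0.16 -0.83  2.29  0.13  0.36  1.65]
toolz [ 0.381  0.038 -0.924] tilt 22.4 y yaw 96.36 y rise deg -0.28
scene top z 0.1591 (array([625.9, -39. ]), array([ 69.5, 137.9]), 7.34) stall-frame x -45.3 y 4.1 yaw 1.04
jar 138 [ 0.628 -0.047  0.198]
side top z 0.1602 (array([621.1, -46.1]), array([ 69.2, 138.8]), 6.63) stall-frame x -42.6 y -3.8 yaw 0.63
jar 213 [ 0.621 -0.058  0.2  ]
```

View pics/m6.png

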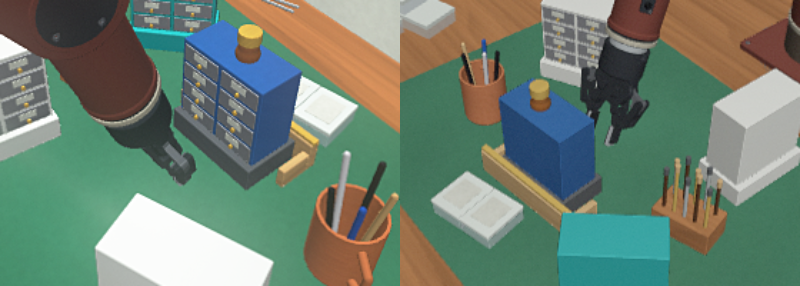

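The chest is against the fence and square (about 0.5–1°), between the cheeks. The jar is standing, the bystanders are in place, and the gripper is clear with zero force. Handing in.

```bash
python3 -c "
from rig import bot;print(bot.close_job())"
```

```text
the job is handed in; nothing more can be done
None
```

I pushed the chest up against the stall fence and handed the job in at about 12 s; the judge gave no verdict. By my last measurements it sits within about 3 mm of home and 1° of square between the cheeks, with the jar upright, the mug, tool block and cases looking untouched, and the gripper clear.

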